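Work the long board past the post into its bay

ROBOT

A 7-joint arm with a two-finger parallel gripper is mounted at the origin on a cart in front of the work surface, level with it; the furniture and walls round the work are solid. World frame = base frame: x ahead of the robot, y to its left, z up, the work surface at z = 0. Lengths are in m, angles in degrees, forces in N, time in s.
With the tool pointing down it reaches from about 0.425 to 0.825 m from the base axis. Payload 3.6 kg.
Tool frame: the origin (TCP) lies at the very end of the fingers, on their centre line; the grasp point (between the pads) lies 19 mm behind it (robot.grip_depth is the distance from the TCP to the grasp point, in m); z points along the fingers, y is the line along which they close (so a half turn about z gives the same grasp; the last joint's range is limited). The gripper opens to 93 mm and grips with 3 to 60 N. Pads are 15 mm wide; open, the fingers measure 128 mm over their backs; the gripper's body (75 mm by 188 mm) begins 65 mm behind the grasp point.
Start: joints at [-75.602, 35.231, -0.722, 81.555, 0.464, 63.22, -2.315], TCP at [0.178, 0.625, 0.219] pointing down, gripper open.
Joint ranges: [-178.69, 178.69], [-17.37, 117.87], [-77.05, 75.6], [15.02, 138.74], [-78.02, 258.01], [0.78, 113.62], [-162.83, 162.83]. Speed limits (degrees/s): [159.86, 159.86, 180, 180, 180, 180, 180].

INTERFACE

Orientations are given as [roll, pitch, yaw] about the fixed x, y, z axes, in that order (R = Rz(yaw) Ry(pitch) Rx(roll)).
In Python, from station import robot, imaging, status gives the robot as it stands (robot), with the cameras (imaging) and the readings (status).
- The arm moves only by the shell command python3 steer.py [FORCE], which reads ROWS from standard input. ROWS is a JSON object whose key "motion" holds a list of rows, 1 to 5 of them, each of 7 numbers: dx, dy, dz in m, then a rotation vector rx, ry, rz in degrees, then the finger opening in m; each row is the pose to reach, as a shift and turn from the pose commanded when the command began, along the tool's axes at that moment; what a row does not reach only later rows make up. A row lasts 1/10 s, in which the tool goes at most 0.05 m and 8.59 degrees, less where a joint would pass 70% of its speed; a pose out of reach is approached as far as the arm can. The fingers move at their own pace and stop on an object; FORCE is the grip in N (left out, the last holds). Time passes only in rows, so rows that do not move let the fingers close. It prints the time, the measured TCP pose, the force, the opening and the grip force at its end. Input that does not fit is refused with a message, and nothing moves.
- status.observe(): the state, without advancing time (a new reading comes with each control period).
- imaging.camera(name): name is "scene" or "top" or "wrist"; returns the picture (384x512x3 uint8, red, green, blue); there is no depth.
- imaging.camera_params(name): a dict with "fx", "fy", "cx", "cy" (pixels), "extrinsics" (4x4, takes a point from camera to world coordinates); the wrist camera has in their place "hand_eye" (4x4, takes a point from camera to tool coordinates, whose origin is the TCP and whose axes are the flange's). Camera axes: x right, y down, z forward; pixel columns grow to the right and rows downward; lengths in m; the calibration is good to about 2 mm. A picture is of the moment at which its call begins: read the wrist's pose just before it. camera_params takes no time and is no camera call.
- robot.job_done(): hands the job in; it is judged then, once.
The state is a dict: "clock": time; "joint_pos": joint angles; "joint_velocities": joint speeds; "tau": joint torques, N m; "tool_pos": TCP position; "orientation": TCP orientation; "ft_force": force on the tool from outside, world axes, zero at the start; "moment": the same for the moment, N m; "finger_gap": finger opening in m; "grasp_force": force on a finger pad.
Only numpy, scipy, OpenCV 4.12 (cv2) and the standard library are available. Lean on these libraries where they do the work, as an engineer would, in place of code of your own. Each camera call takes 0.05 s, during which the arm holds its last target. There are 200 camera calls.

TASK

Push the long narrow wooden board across the worktop into the low three-sided bay: tuck its left end behind the steel post at the bay's mouth, then swing its right end in, until the whole board lies inside with its long side against the back fence at both ends. Only push it with the fingers - never lift it or tip it - and leave the spice jar, sauce bottle and pepper mill standing where they are.

Things in the scene. Friction and masses are not known exactly. Their poses are not given: they have to be found in the camera images.
- board: Loose pale wood board with a darker strip near each end, 300 mm long, 56 wide, 30 thick, about 0.35 kg, lying flat. Origin: centre of its underside. y axis along its length to its left end; x axis across its width, away from the robot at yaw 0; z up. At the start it lies roughly left to right (within 0.1 rad of the bay's mouth line) in front of the bay.
- end_left (a point): Centre of the board's left end face (board frame 0, +150, +15 mm).
- end_right (a point): Centre of the board's right end face (board frame 0, -150, +15 mm).
- bay: Fixed bay: dark wood fences 12 mm thick, 40 mm high, no floor, open towards the robot, turned up to 0.15 rad. Origin: on the worktop, middle of the mouth line; x into the bay, y left along the mouth, z up. Inner faces: back fence x = 95 mm, side fences y = +175 and -175 mm, from x = 0 to 95 mm. Right of the post the mouth is 266 mm wide, less than the board's length.
- post (a point): Top centre of the bay's fixed round steel post, 18 mm in diameter, 60 mm high, standing at the mouth left of its middle (bay frame x = -9, y = +100 mm), so its back touches the mouth line x = 0.
- spice_jar: Loose standing spice jar, 45 mm in diameter, 106 mm high, left of the board. Origin: centre of its underside, z up. Bystander.
- sauce: Loose standing small sauce bottle with red cap, 38 mm in diameter, 146 mm high, left of the board. Origin: centre of its underside, z up. Bystander.
- mill: Loose standing pepper mill with black head, 49 mm in diameter, 153 mm high, left of the bay. Origin: centre of its underside, z up. Bystander.

How it is judged (in metres and radians):
On the way:
1. one end of the board is tucked behind the post (its centre beyond the post to the left, and inside the bay) while the other end is still out in front of the mouth (((x of end_left in the frame of bay between 0.02 and 0.095 m and y of end_left in the frame of bay between 0.11 and 0.18 m and x of end_right in the frame of bay below 0 m) or (x of end_right in the frame of bay between 0.02 and 0.095 m and y of end_right in the frame of bay between 0.11 and 0.18 m and x of end_left in the frame of bay below 0 m))), for 0.1 s.
At the end, for the whole second after the job is handed in: The board lies flat and at rest wholly inside the bay, its back long side within 10 mm of the back fence at both ends (x of end_left in the frame of bay between 0.057 and 0.075 m and x of end_right in the frame of bay between 0.057 and 0.075 m and y of end_left in the frame of bay between -0.178 and 0.178 m and y of end_right in the frame of bay between -0.178 and 0.178 m and height (world z) of board below 0.006 m and angle between board's own z axis and vertical below 0.05 rad and linear speed of board below 0.01 m/s); the robot touches nothing.
It fails at once if the board is lifted more than 12 mm off the worktop or tipped more than 7 degrees (height (world z) of board above 0.012 m or angle between board's own z axis and vertical above 0.12 rad).
It fails at once if the spice jar is moved more than 25 mm or tipped (distance of spice_jar from where it was at the start of the episode above 0.025 m or angle between spice_jar's own z axis and vertical above 0.3 rad).
It fails at once if the small sauce bottle is moved more than 25 mm or tipped (distance of sauce from where it was at the start of the episode above 0.025 m or angle between sauce's own z axis and vertical above 0.3 rad).
It fails at once if the pepper mill is moved more than 25 mm or tipped (distance of mill from where it was at the start of the episode above 0.025 m or angle between mill's own z axis and vertical above 0.3 rad).
It also fails if it takes over 72 s, if anything falls off the work surface, if the arm or the gripper's body presses on something with over 40 N, if the wrist force passes 120 N, or if a joint passes its speed limit or range.

## Working session

There is one attempt and no reset: what is moved stays moved. The work goes in short steps, Python scripts to look and compute and a shell command to move; the robot and the scene stay as the last step left them, time stands still between calls to the robot, and variables do not carry over. Pictures are saved under pics/ and viewed, at most 10 in all, crops included, and the job is handed in when it is done.

```bash
ls; mkdir -p pics; python3 - <<'E'
from station import robot, imaging, status
import cv2,numpy as np
o=status.observe();print(o['clock'],o['tool_pos'],o['orientation'])
for n in('top','scene'):
    im=imaging.camera(n);cv2.imwrite(f'pics/{n}0.png',im[:,:,::-1])
    p=imaging.camera_params(n);print(n,p['fx'],p['cx'],p['cy'],np.round(p['extrinsics'],3).tolist())
E
```

```text
pics
station.py
steer.py
0.0 [0.17804107 0.62432444 0.21751888] [-1.79855777e+02  2.63645193e-03  1.64086753e+02]
top 482.7634280277997 254.10642265171043 190.77150652549508 [[-0.015, -0.996, 0.083, 0.42], [-1.0, 0.015, -0.003, -0.071], [0.002, -0.084, -0.997, 1.496], [0.0, 0.0, 0.0, 1.0]]
scene 399.4366627598712 257.18013145132534 187.48343723737588 [[0.844, -0.233, 0.483, 0.023], [-0.536, -0.343, 0.772, -0.874], [-0.014, -0.91, -0.414, 0.487], [0.0, 0.0, 0.0, 1.0]]
```

View pics/top0.png

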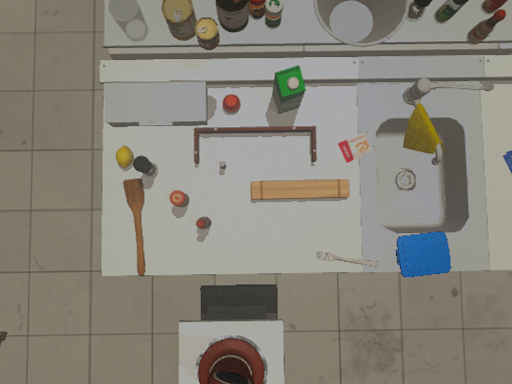

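View pics/scene0.png

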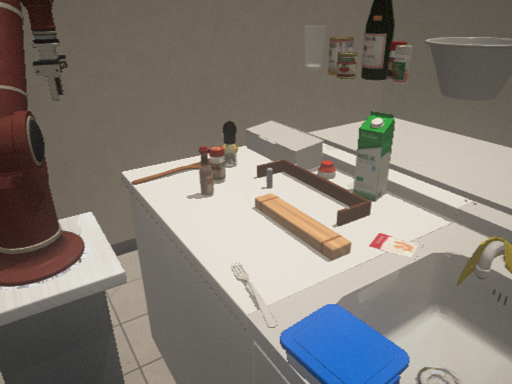

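Top view: the board runs from (251,190) to (349,189). The bay's back runs from (196,130) to (315,128), with the post at (222,165). The jar is at (179,199), the sauce at (203,223) and the mill at (143,165). Next I'll measure them.

```bash
cat > h.py <<'E'
from station import robot, imaging, status
import cv2,numpy as np
P=imaging.camera_params('top')
def ray(uv,z,p=P):
    uv=np.atleast_2d(uv).astype(float);E=np.array(p['extrinsics'])
    d=np.c_[(uv[:,0]-p['cx'])/p['fx'],(uv[:,1]-p['cy'])/p['fy'],np.ones(len(uv))]@E[:3,:3].T
    return (E[:3,3]+d*((z-E[2,3])/d[:,2])[:,None])[:,:2]
def pix(w,p=P):
    E=np.linalg.inv(np.array(p['extrinsics']));c=E[:3,:3]@w+E[:3,3]
    return p['fx']*c[0]/c[2]+p['cx'],p['fy']*c[1]/c[2]+p['cy']
def big(mask):
    n,l,s,c=cv2.connectedComponentsWithStats(mask.astype(np.uint8));return l==1+np.argmax(s[1:,4])
E
python3 - <<'E'
from h import *
im=cv2.imread('pics/top0.png');hsv=cv2.cvtColor(im,cv2.COLOR_BGR2HSV)
for q in[(300,190),(270,184),(255,130),(197,150),(315,150),(222,165),(262,190),(300,129)]:print(q,hsv[q[1],q[0]])
c=cv2.resize(im[110:240,120:360],None,fx=3.3,fy=3.3,interpolation=cv2.INTER_CUBIC);cv2.imwrite('pics/crop0.png',c)
E
```

```text
(300, 190) [ 16 114 172]
(270, 184) [ 17 119 171]
(255, 130) [ 6 61 80]
(197, 150) [12 88 90]
(315, 150) [  9  33 147]
(222, 165) [  9  21 159]
(262, 190) [ 14 127 147]
(300, 129) [ 5 85 87]
```

View pics/crop0.png

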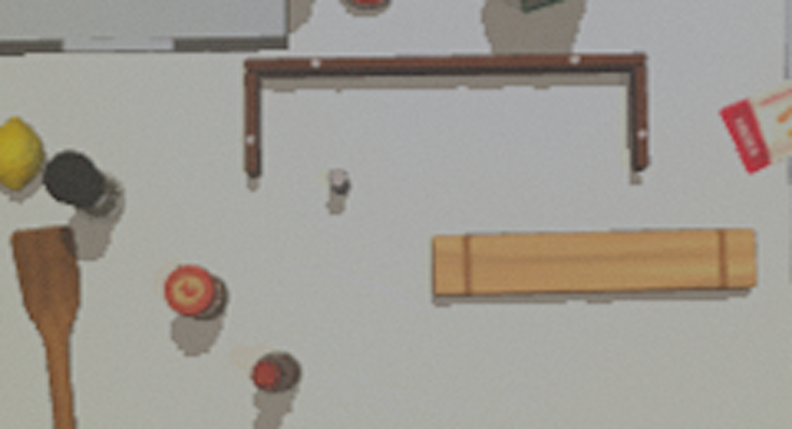

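```bash
cat >> h.py <<'E'
def bay(im):
    h=cv2.cvtColor(im,cv2.COLOR_BGR2HSV);m=(h[...,0]<=14)&(h[...,1]>45)&(h[...,2]<125);m[:118]=0;m[172:]=0;m[:,:188]=0;m[:,325:]=0
    m=big(cv2.morphologyEx(m.astype(np.uint8),cv2.MORPH_CLOSE,np.ones((3,3))))
    cols=np.arange(202,310);top=[np.argmax(m[:,c])-.5 for c in cols]          # back outer edge, z=.04
    b=ray(np.c_[cols,top],.04);k=np.polyfit(b[:,1],b[:,0],1)
    yaw=-np.arctan(k[0]);X=np.array([np.cos(yaw),np.sin(yaw)]);Y=np.array([-X[1],X[0]])
    rows=range(136,154);L=ray([[np.argmax(m[r])-.5,r] for r in rows],.04)@Y;R=ray([[511-np.argmax(m[r][::-1])+.5,r] for r in rows],.04)@Y
    xb=np.median(b@X);print('width',np.median(L)-np.median(R),L.std(),R.std())
    return X*(xb-.107)+Y*(np.median(L)+np.median(R))/2,yaw
def board(im):
    h=cv2.cvtColor(im,cv2.COLOR_BGR2HSV);m=(h[...,0]>=10)&(h[...,0]<25)&(h[...,1]>85)&(h[...,2]>115);m[:132]=0;m[235:]=0;m[:,:195]=0;m[:,365:]=0
    m=big(m);c=max(cv2.findContours(m.astype(np.uint8),0,1)[0],key=cv2.contourArea)
    w=ray(c[:,0],.03);(cx,cy),s,a=cv2.minAreaRect((w*1000).astype(np.float32))
    q=cv2.boxPoints(((cx,cy),s,a))/1000;
    e=[(q[i]+q[(i+1)%4])/2 for i in range(4)];l=[np.linalg.norm(q[i]-q[(i+1)%4]) for i in range(4)]
    i=np.argmin(l[:2]);A,B=e[i],e[i+2]
    if A[1]<B[1]:A,B=B,A
    print('size',np.sort(l)[[0,3]]);return A,B
def tob(p,o,yaw):
    c,s=np.cos(yaw),np.sin(yaw);return np.array([[c,s],[-s,c]])@(np.asarray(p)-o)
E
python3 - <<'E'
from h import *
im=cv2.imread('pics/top0.png')
o,y=bay(im);print('bay',o,y);A,B=board(im);print(A,B,tob(A,o,y),tob(B,o,y))
for n,uv,z in[('post',(120+338/3.3,110+174/3.3),.06),('jar',(120+188/3.3,110+290/3.3),.106),('sauce',(120+266/3.3,110+374/3.3),.146),('mill',(120+74/3.3,110+179/3.3),.153)]:
    w=ray(uv,z)[0];print(n,w,tob(w,o,y))
E
```

```text
width 0.37222267392167124 0.0001267677177172642 0.00046495509019219006
bay [ 0.6312729  -0.08012895] 0.003137546543768597
size [0.05478656 0.29699317]
[ 0.54425853 -0.06673525] [ 0.5467357 -0.3637181] [-0.08697192  0.01366664] [-0.08542656 -0.28332251]
post [0.62569394 0.01725396] [-0.00527339  0.09739994]
jar [0.51878182 0.14652439] [-0.1117794   0.22700517]
sauce [0.44374061 0.07447121] [-0.18704631  0.15518779]
mill [0.61141211 0.23577778] [-0.01886953  0.31596749]
```

```bash
cat > d.py <<'E'
import sys,numpy as np
from station import robot, imaging, status
from scipy.spatial.transform import Rotation as R
x,y,z,yaw=map(float,sys.argv[1:5]);s=status.observe()
T=R.from_euler('xyz',s['orientation'],degrees=True);G=R.from_euler('xyz',[180,0,yaw],degrees=True)
print(s['clock'],'d',np.round(T.inv().apply(np.array([x,y,z])-s['tool_pos']),4),'rv',np.round((T.inv()*G).as_rotvec(degrees=True),2))
E
python3 d.py .46 .3 .22 180; python3 d.py .47 -.215 .22 180
```

```text
0.1 d [-0.3601 -0.2347 -0.0018] rv [ -0.13  -0.02 -15.91]
0.1 d [-5.109e-01 -7.272e-01 -7.000e-04] rv [ -0.13  -0.02 -15.91]
```

```bash
echo '{"motion":[[-0.18,-0.117,0,0,0,-8,0.093],[-0.18,-0.117,0,0,0,-15.9,0.093],[-0.18,-0.117,0,0,0,-15.9,0.093],[-0.18,-0.117,0,0,0,-15.9,0.093],[-0.18,-0.117,0,0,0,-15.9,0.093]]}' | python3 steer.py; python3 d.py .46 .3 .22 180;
```

```text
clock: 0.6
tool_pos: [0.3247, 0.4571, 0.2183]
orientation: [-179.7, 0.2, 179.4]
ft_force: [-0.2, 0.2, -0.3]
finger_gap: 0.0932
grasp_force: 0.0
0.6 d [-0.1369 -0.1557 -0.0006] rv [-0.27  0.16 -0.58]
```

```bash
echo '{"motion":[[-0.137,-0.156,0,0,0,0,0.093],[-0.137,-0.156,0,0,0,0,0.093],[-0.137,-0.156,0,0,0,0,0.093],[-0.137,-0.156,0,0,0,0,0.093],[-0.137,-0.156,0,0,0,0,0.093]]}' | python3 steer.py; echo '{"motion":[[0,-0.25,0,0,0,0,0.093],[0,-0.25,0,0,0,0,0.093],[0,-0.25,0,0,0,0,0.093],[0,-0.25,0,0,0,0,0.093],[0,-0.25,0,0,0,0,0.093]]}' | python3 steer.py;echo '{"motion":[[0,-0.25,0,0,0,0,0.093],[0,-0.25,0,0,0,0,0.093],[0,-0.25,0,0,0,0,0.093],[0,-0.25,0,0,0,0,0.093],[0,-0.25,0,0,0,0,0.093]]}' | python3 steer.py; python3 d.py .48 -.215 .012 180
```

```text
clock: 1.1
tool_pos: [0.4612, 0.3001, 0.2183]
orientation: [-179.7, 0.1, 179.3]
ft_force: [1.1, -0.3, 0.5]
finger_gap: 0.0927
grasp_force: 0.0
clock: 1.6
tool_pos: [0.4557, 0.0567, 0.2186]
orientation: [180.0, -0.0, -179.9]
ft_force: [0.3, 0.1, -0.7]
finger_gap: 0.0932
grasp_force: 0.0
clock: 2.1
tool_pos: [0.4564, -0.1934, 0.2186]
orientation: [179.9, 0.0, -179.9]
ft_force: [0.5, -0.9, -0.5]
finger_gap: 0.0932
grasp_force: 0.0
2.1 d [-0.0235 -0.0219  0.2066] rv [0.06 0.02 0.11]
```

```bash
echo '{"motion":[[-0.022,-0.022,0.05,0,0,0,0.093],[-0.022,-0.022,0.1,0,0,0,0.093],[-0.022,-0.022,0.15,0,0,0,0.093],[-0.022,-0.022,0.19,0,0,0,0.093],[-0.022,-0.022,0.207,0,0,0,0.093]]}' | python3 steer.py; echo '{"motion":[[0,0,0,0,0,8,0.093],[-0.01,0,0,0,0,16,0.093],[-0.02,0,0,0,0,20,0.093],[-0.03,0,0,0,0,20,0.093],[-0.04,0,0,0,0,20,0.093]]}' | python3 steer.py; python3 - <<'E'
from h import *
im=imaging.camera('top')[:,:,::-1].copy();cv2.imwrite('pics/t1.png',im)
o=np.array([.6313,-.0801]);y=.0031;A,B=board(im);print(tob(A,o,y),tob(B,o,y));s=status.observe();print(s['tool_pos'],s['orientation'])
E
```

```text
clock: 2.6
tool_pos: [0.4758, -0.2121, 0.0071]
orientation: [179.7, -0.4, -179.9]
ft_force: [0.3, 0.3, 0.9]
finger_gap: 0.0926
grasp_force: 0.0
clock: 3.1
tool_pos: [0.5185, -0.2135, 0.0112]
orientation: [180.0, -0.1, 160.2]
ft_force: [-0.2, -0.2, -0.5]
finger_gap: 0.0929
grasp_force: 0.5
size [0.05361442 0.1309906 ]
[-0.04575902  0.00765567] [-0.06264813 -0.12224159]
[ 0.5210917  -0.21371698  0.01148518] [1.79940180e+02 1.28139645e-01 1.60200022e+02]
```

View pics/t1.png

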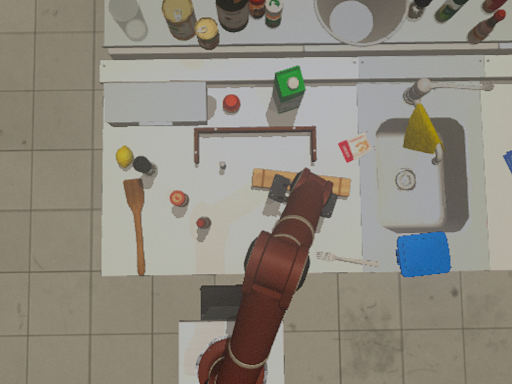

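The board has started to turn: its left end is at (253,179) and its right end at (350,187), with the gripper hiding the middle. I'll keep pushing.

```bash
python3 - <<'E'
s=open('h.py').read()
s=s.replace("m=big(m);c=max(cv2.findContours(m.astype(np.uint8),0,1)[0],key=cv2.contourArea)","n,l,st,_=cv2.connectedComponentsWithStats(m.astype(np.uint8));m=np.isin(l,[i for i in range(1,n) if st[i,4]>25]);c=np.argwhere(m)[:,None,::-1]")
open('h.py','w').write(s+'''
def look(name):
    im=imaging.camera('top')[:,:,::-1].copy();cv2.imwrite('pics/%s.png'%name,im)
    o=np.array([.6313,-.0801]);y=.0031;A,B=board(im);a,b=tob(A,o,y),tob(B,o,y)
    s=status.observe();print('L',a.round(4),'R',b.round(4),'tilt',np.degrees(np.arctan2(a[0]-b[0],a[1]-b[1])).round(1),'world',A.round(4),B.round(4),'tcp',s['tool_pos'].round(4),s['orientation'].round(1),s['clock'])
''')
E
echo '{"motion":[[-0.006,0.002,0,0,0,0,0.093],[-0.012,0.004,0,0,0,0,0.093],[-0.018,0.006,0,0,0,0,0.093],[-0.0235,0.0086,0,0,0,0,0.093],[-0.0235,0.0086,0,0,0,0,0.093]]}' | python3 steer.py; python3 -c "
from h import *;look('t2')"
```

```text
clock: 3.65
tool_pos: [0.5449, -0.215, 0.0119]
orientation: [180.0, 0.2, 160.0]
ft_force: [0.4, 0.8, 0.4]
finger_gap: 0.0931
grasp_force: 0.0
size [0.05389393 0.2972413 ]
L [-0.0088  0.0007] R [-0.0826 -0.2873] tilt 14.4 world [ 0.6225 -0.0794] [ 0.5496 -0.3676] tcp [ 0.5444 -0.2151  0.0119] [1.8e+02 1.0e-01 1.6e+02] 3.7
```

```bash
echo '{"motion":[[-0.004,0.0015,0,0,0,0,0.093],[-0.008,0.003,0,0,0,0,0.093],[-0.012,0.0045,0,0,0,0,0.093],[-0.016,0.006,0,0,0,0,0.093],[-0.016,0.006,0,0,0,0,0.093]]}' | python3 steer.py; python3 -c "
from h import *;look('t3')"
```

```text
clock: 4.2
tool_pos: [0.5615, -0.2146, 0.0117]
orientation: [180.0, 0.1, 160.0]
ft_force: [-0.1, 0.4, 0.8]
finger_gap: 0.0928
grasp_force: 0.1
size [0.05369668 0.29653046]
L [ 0.0132 -0.0032] R [-0.0821 -0.2839] tilt 18.8 world [ 0.6445 -0.0832] [ 0.55   -0.3643] tcp [ 0.5615 -0.2146  0.0117] [1.8e+02 1.0e-01 1.6e+02] 4.25
```

```bash
echo '{"motion":[[0.02,0,0,0,0,0,0.093],[0.04,0,-0.01,0,0,0,0.06],[0.04,0,-0.06,0,0,0,0.025],[0.04,0,-0.08,0,0,0,0.025],[0.04,0,-0.08,0,0,0,0.025]]}' | python3 steer.py; python3 -c "
from h import *;look('t4');print(status.observe()['joint_pos'])"; python3 d.py .5375 -.4016 .1 71.4;python3 d.py .5375 -.4016 .1 251.4
```

```text
clock: 4.75
tool_pos: [0.5259, -0.202, 0.0952]
orientation: [180.0, 0.5, 160.0]
ft_force: [0.8, 0.3, -0.5]
finger_gap: 0.0655
grasp_force: 0.0
size [0.0539782  0.29649916]
L [ 0.014  -0.0035] R [-0.0819 -0.284 ] tilt 18.9 world [ 0.6454 -0.0835] [ 0.5503 -0.3644] tcp [ 0.5244 -0.2013  0.0933] [180.    0.3 160. ] 4.8
[ 12.19522233  36.46343833  10.28145461 104.87942714  -9.69753929
  39.20097588  97.98980563]
4.8 d [-0.0809 -0.1837 -0.0064] rv [ 0.25  0.22 88.58]
4.8 d [-0.0809 -0.1837 -0.0064] rv [ -0.22   0.25 -91.42]
```

```bash
echo '{"motion":[[-0.016,-0.037,0,0,0,8.5,0.025],[-0.032,-0.074,0,0,0,17,0.025],[-0.048,-0.11,0,0,0,25.5,0.025],[-0.065,-0.147,0,0,0,34,0.025],[-0.081,-0.184,-0.006,0,0,42.5,0.025]]}' | python3 steer.py; echo '{"motion":[[0,0,0,0,0,8.5,0.025],[0,0,0,0,0,17,0.025],[0,0,0,0,0,25.5,0.025],[0,0,0,0,0,34,0.025],[0,0,0,0,0,42.5,0.025]]}' | python3 steer.py; echo '{"motion":[[0,0,0,0,0,3.6,0.025],[0,0,0,0,0,3.6,0.025]]}' | python3 steer.py; python3 d.py .5375 -.4016 .012 71.4
```

```text
clock: 5.3
tool_pos: [0.5351, -0.4019, 0.0949]
orientation: [-179.9, -0.2, 117.1]
ft_force: [1.2, -0.7, -0.3]
finger_gap: 0.0261
grasp_force: 0.0
clock: 5.8
tool_pos: [0.5354, -0.4009, 0.0954]
orientation: [-179.9, -0.0, 74.6]
ft_force: [0.4, -0.4, 0.4]
finger_gap: 0.0247
grasp_force: 0.0
clock: 6.0
tool_pos: [0.5355, -0.4008, 0.0954]
orientation: [-179.8, -0.0, 71.4]
ft_force: [-0.2, -0.3, -0.4]
finger_gap: 0.0248
grasp_force: 0.0
6.0 d [-0.0002  0.0024  0.0834] rv [-0.16 -0.02  0.01]
```

```bash
echo '{"motion":[[0,0.002,0.045,0,0,0,0.025],[0,0.002,0.083,0,0,0,0.025],[0.01,0.002,0.083,0,0,0,0.025],[0.02,0.002,0.083,0,0,0,0.025],[0.03,0.002,0.083,0,0,0,0.025]]}' | python3 steer.py; echo '{"motion":[[0.015,0,0,0,0,0,0.025],[0.03,0,0,0,0,0,0.025],[0.045,0,0,0,0,0,0.025],[0.06,0,0,0,0,0,0.025],[0.07,0,0,0,0,0,0.025]]}' | python3 steer.py;python3 -c "
from h import *;look('t5')"
```

```text
clock: 6.5
tool_pos: [0.5487, -0.3741, 0.0166]
orientation: [179.8, 0.1, 71.4]
ft_force: [-0.5, -0.4, -0.5]
finger_gap: 0.0253
grasp_force: 0.7
clock: 7.0
tool_pos: [0.5707, -0.3056, 0.0151]
orientation: [179.9, -0.0, 71.5]
ft_force: [-0.5, -3.2, 2.4]
finger_gap: 0.0252
grasp_force: 1.6
size [0.05515699 0.26334992]
L [0.0356 0.0682] R [-0.0474 -0.1817] tilt 18.4 world [ 0.6667 -0.0118] [ 0.5845 -0.2619] tcp [ 0.5715 -0.3032  0.0146] [180.   -0.2  71.6] 7.05
```

View pics/t5.png

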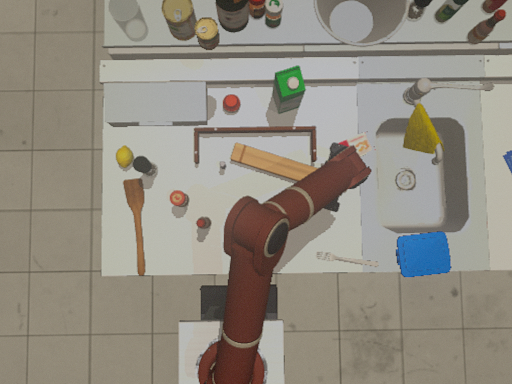

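```bash
echo '{"motion":[[0.014,0,0.003,0,0,0,0.025],[0.028,0,0.003,0,0,0,0.025],[0.042,0,0.003,0,0,0,0.025],[0.056,0,0.003,0,0,0,0.025],[0.07,0,0.003,0,0,0,0.025]]}' | python3 steer.py; echo '{"motion":[[0.004,0,0,0,0,0,0.025],[0.004,0,0,0,0,0,0.025]]}' | python3 steer.py;python3 -c "
from h import *;look('t6')"
```

```text
clock: 7.55
tool_pos: [0.5922, -0.2395, 0.0114]
orientation: [-180.0, -0.0, 71.4]
ft_force: [0.2, -2.8, 2.3]
finger_gap: 0.025
grasp_force: 1.4
clock: 7.75
tool_pos: [0.5937, -0.2342, 0.011]
orientation: [-179.9, -0.2, 71.5]
ft_force: [-0.4, 1.0, -0.2]
finger_gap: 0.025
grasp_force: 0.0
size [0.05573041 0.24984919]
L [0.0605 0.1398] R [-0.0205 -0.0966] tilt 18.9 world [0.6913 0.0599] [ 0.6111 -0.1767] tcp [ 0.5933 -0.2351  0.011 ] [-1.799e+02 -1.000e-01  7.150e+01] 7.8
```

The left end is tucked (L is about (0.060, 0.140) in the bay frame, the right end about x = -0.037). Next I'll retreat and swing the right end in.

```bash
echo '{"motion":[[-0.02,0,0,0,0,0,0.025],[-0.03,0,-0.03,0,0,0,0.025],[-0.03,0,-0.08,0,0,0,0.025],[-0.03,0,-0.09,0,0,-8.5,0.06],[-0.03,0,-0.09,0,0,-17,0.09]]}' | python3 steer.py; echo '{"motion":[[0,0,0,0,0,-8.5,0.093],[0,0,0,0,0,-17,0.093],[0,0,0,0,0,-25.5,0.093],[0,0,0,0,0,-34,0.093],[0,0,0,0,0,-42.5,0.093]]}' | python3 steer.py;echo '{"motion":[[0,0,0,0,0,-8.5,0.093],[0,0,0,0,0,-17,0.093],[0,0,0,0,0,-25.5,0.093],[0,0,0,0,0,-34,0.093],[0,0,0,0,0,-42.5,0.093]]}' | python3 steer.py;echo '{"motion":[[0,0,0,0,0,-6.5,0.093],[0,0,0,0,0,-6.5,0.093]]}' | python3 steer.py;python3 d.py .546 -.13 .011 180;python3 -c "
from h import *;look('t7')"
```

```text
clock: 8.3
tool_pos: [0.5847, -0.2666, 0.1043]
orientation: [179.8, 0.1, 88.7]
ft_force: [0.4, 0.3, -1.0]
finger_gap: 0.0365
grasp_force: 0.0
clock: 8.8
tool_pos: [0.583, -0.2652, 0.1012]
orientation: [180.0, -0.1, 131.2]
ft_force: [0.2, 0.2, -0.7]
finger_gap: 0.0765
grasp_force: 0.0
clock: 9.3
tool_pos: [0.5829, -0.2654, 0.1012]
orientation: [179.9, -0.1, 173.7]
ft_force: [-0.5, -0.3, -0.0]
finger_gap: 0.0932
grasp_force: 0.0
clock: 9.5
tool_pos: [0.5829, -0.2657, 0.1013]
orientation: [179.9, -0.1, 179.8]
ft_force: [0.8, -0.2, -0.2]
finger_gap: 0.0928
grasp_force: 0.0
9.5 d [0.0372 0.1354 0.0906] rv [ 0.1  -0.06 -0.18]
size [0.05601823 0.26466054]
L [0.0603 0.1399] R [-0.0247 -0.1107] tilt 18.7 world [0.6912 0.06  ] [ 0.6069 -0.1909] tcp [ 0.583  -0.2657  0.1014] [ 1.799e+02 -1.000e-01  1.797e+02] 9.55
```

```bash
echo '{"motion":[[0.037,0.045,0,0,0,0,0.093],[0.037,0.09,0,0,0,0,0.093],[0.037,0.135,0,0,0,0,0.093],[0.037,0.135,0.05,0,0,0,0.093],[0.037,0.135,0.09,0,0,0,0.093]]}' | python3 steer.py; echo '{"motion":[[-0.01,0,0,0,0,0,0.093],[-0.02,0,0,0,0,0,0.093],[-0.03,0,0,0,0,0,0.093],[-0.04,0,0,0,0,0,0.093],[-0.05,0,0,0,0,0,0.093]]}' | python3 steer.py;python3 -c "
from h import *;look('t8')"
```

```text
clock: 10.05
tool_pos: [0.5478, -0.1278, 0.0114]
orientation: [180.0, 0.1, 180.0]
ft_force: [1.3, -0.8, -0.7]
finger_gap: 0.093
grasp_force: 0.0
clock: 10.55
tool_pos: [0.5984, -0.1316, 0.0133]
orientation: [-179.9, 0.1, 179.8]
ft_force: [-1.4, 0.2, 1.4]
finger_gap: 0.093
grasp_force: 0.6
size [0.0552482  0.15625931]
L [0.0552 0.147 ] R [ 0.0233 -0.006 ] tilt 11.8 world [0.6861 0.0671] [ 0.6547 -0.086 ] tcp [ 0.6005 -0.1313  0.0131] [-179.9    0.3  179.9] 10.6
```

View pics/t8.png

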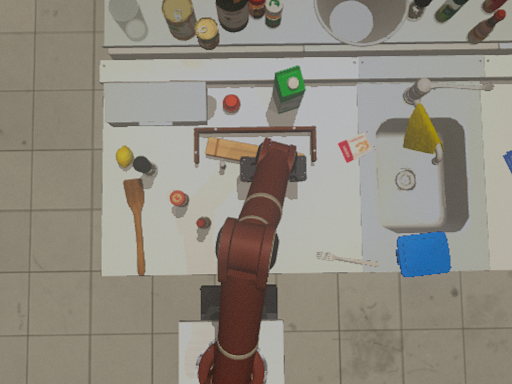

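The left end shows at (208,149), the gripper covers the right half, and the board clears both side fences. I'll continue to the back fence.

```bash
echo '{"motion":[[-0.01,0,0,0,0,0,0.093],[-0.02,0,0,0,0,0,0.093],[-0.03,0,0,0,0,0,0.093],[-0.04,0,0,0,0,0,0.093],[-0.05,0,0.002,0,0,0,0.093]]}' | python3 steer.py;python3 -c "
from h import *;look('t9')"; echo '{"motion":[[-0.004,0,0,0,0,0,0.093],[-0.008,0,0,0,0,0,0.093],[-0.011,0,0,0,0,0,0.093]]}' | python3 steer.py;python3 -c "
from h import *;look('t10')"
```

```text
clock: 11.1
tool_pos: [0.6467, -0.131, 0.0101]
orientation: [180.0, -0.1, 179.9]
ft_force: [-3.5, -0.4, 2.4]
finger_gap: 0.0934
grasp_force: 1.6
size [0.05281683 0.15683892]
L [0.0534 0.1553] R [ 0.0506 -0.0015] tilt 1.0 world [0.6842 0.0753] [ 0.6819 -0.0815] tcp [ 0.6488 -0.1306  0.0097] [1.8e+02 1.0e-01 1.8e+02] 11.15
clock: 11.45
tool_pos: [0.6577, -0.1307, 0.0096]
orientation: [180.0, -0.0, 179.9]
ft_force: [-2.2, -0.1, 0.8]
finger_gap: 0.0928
grasp_force: 1.2
size [0.05598783 0.15387031]
L [0.0643 0.1552] R [0.0615 0.0013] tilt 1.0 world [0.6951 0.0753] [ 0.6928 -0.0786] tcp [ 0.6585 -0.1307  0.0096] [180.    0.  179.9] 11.5
```

```bash
echo '{"motion":[[-0.002,0,0,0,0,0,0.093],[-0.004,0,0,0,0,0,0.093],[-0.004,0,0,0,0,0,0.093]]}' | python3 steer.py; echo '{"motion":[[0.02,0,0,0,0,0,0.093],[0.05,0,0,0,0,0,0.093],[0.09,0,-0.02,0,0,0,0.093],[0.11,0,-0.07,0,0,0,0.093],[0.11,0,-0.12,0,0,0,0.093]]}' | python3 steer.py; echo '{"motion":[[0.03,0,-0.05,0,0,0,0.093],[0.03,0,-0.05,0,0,0,0.093],[0.03,0,-0.05,0,0,0,0.093]]}' | python3 steer.py;python3 -c "
from h import *;look('t11')
im=cv2.imread('pics/t11.png');cv2.imwrite('pics/c11.png',cv2.resize(im[110:240,120:360],None,fx=3.3,fy=3.3,interpolation=2))"
```

```text
clock: 11.8
tool_pos: [0.6624, -0.1309, 0.0096]
orientation: [-180.0, 0.1, 179.9]
ft_force: [-0.5, 0.4, 0.3]
finger_gap: 0.0933
grasp_force: 0.6
clock: 12.3
tool_pos: [0.5489, -0.131, 0.1263]
orientation: [180.0, -0.2, 179.7]
ft_force: [1.6, -0.5, -0.2]
finger_gap: 0.093
grasp_force: 0.0
clock: 12.6
tool_pos: [0.5233, -0.1312, 0.1782]
orientation: [-179.9, 0.4, 179.8]
ft_force: [-0.7, 0.0, -0.1]
finger_gap: 0.0931
grasp_force: 0.0
size [0.05291374 0.29556996]
L [0.069  0.1551] R [ 0.0637 -0.1404] tilt 1.0 world [0.6998 0.0752] [ 0.6954 -0.2203] tcp [ 0.5228 -0.1306  0.1764] [-180.     0.2  179.9] 12.65
```

View pics/c11.png

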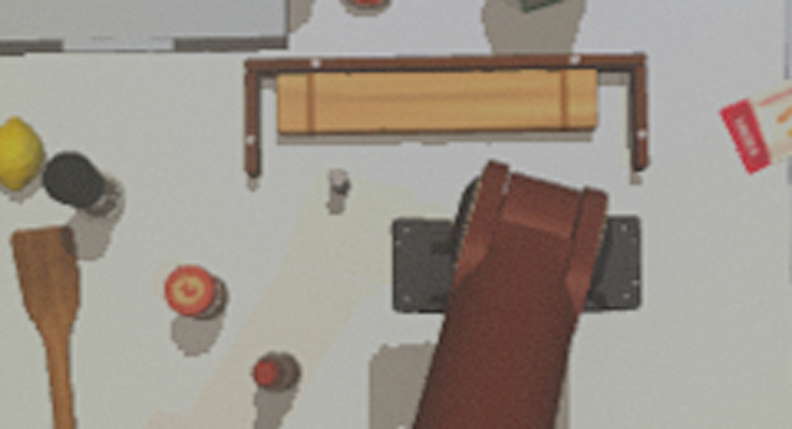

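The board lies in the bay: left end at (278,100) in the crop, against the fence, right end at (597,98) with a gap of about 4 mm. The bystanders haven't moved. One gentle nudge on the right end will close the gap.

```bash
echo '{"motion":[[-0.04,-0.03,0,0,0,0,0.03],[-0.08,-0.06,0.04,0,0,0,0.03],[-0.09,-0.06,0.08,0,0,0,0.03],[-0.09,-0.06,0.12,0,0,0,0.03],[-0.09,-0.06,0.165,0,0,0,0.03]]}' | python3 steer.py; echo '{"motion":[[-0.005,0,0,0,0,0,0.03],[-0.015,0,0,0,0,0,0.03],[-0.025,0,0,0,0,0,0.03],[-0.035,0,0,0,0,0,0.03],[-0.042,0,0,0,0,0,0.03]]}' | python3 steer.py; python3 d.py .665 -.19 .011 180
```

```text
clock: 13.15
tool_pos: [0.6121, -0.1905, 0.0064]
orientation: [180.0, -0.1, 179.9]
ft_force: [0.1, 0.8, -0.4]
finger_gap: 0.0577
grasp_force: 0.0
clock: 13.65
tool_pos: [0.6548, -0.1902, 0.0112]
orientation: [180.0, -0.0, 179.9]
ft_force: [-0.2, 0.2, 0.3]
finger_gap: 0.0302
grasp_force: 0.0
13.65 d [-0.0102  0.0003  0.0001] rv [ 0.03 -0.   -0.08]
```

```bash
echo '{"motion":[[-0.004,0,0,0,0,0,0.03],[-0.007,0,0,0,0,0,0.03],[-0.009,0,0,0,0,0,0.03],[-0.0105,0,0,0,0,0,0.03],[-0.0105,0,0,0,0,0,0.03]]}' | python3 steer.py; echo '{"motion":[[0.02,0,0,0,0,0,0.03],[0.06,0,0,0,0,0,0.03],[0.1,0,-0.02,0,0,0,0.03],[0.12,0,-0.07,0,0,0,0.03],[0.14,0,-0.12,0,0,0,0.03]]}' | python3 steer.py; echo '{"motion":[[0,0,-0.03,0,0,0,0.03],[0,0,-0.03,0,0,0,0.03],[0,0,-0.03,0,0,0,0.03]]}' | python3 steer.py;python3 -c "
from h import *;look('t12')"
```

```text
clock: 14.15
tool_pos: [0.6628, -0.1909, 0.0109]
orientation: [180.0, -0.2, 179.9]
ft_force: [-2.4, 0.3, 1.7]
finger_gap: 0.0299
grasp_force: 1.6
clock: 14.65
tool_pos: [0.5256, -0.1907, 0.1245]
orientation: [180.0, -0.1, 179.8]
ft_force: [0.8, -0.6, 0.0]
finger_gap: 0.0299
grasp_force: 0.0
clock: 14.95
tool_pos: [0.5278, -0.1907, 0.1546]
orientation: [-180.0, 0.1, 179.9]
ft_force: [-1.3, 0.8, 0.2]
finger_gap: 0.03
grasp_force: 0.0
size [0.05291398 0.29556993]
L [0.069  0.1551] R [ 0.0637 -0.1404] tilt 1.0 world [0.6998 0.0752] [ 0.6954 -0.2203] tcp [ 0.5271 -0.1903  0.1533] [180.   -0.  179.9] 15.0
```

```bash
python3 -c "
from station import robot, imaging, status;print(robot.job_done())"
```

```text
the job is handed in; nothing more can be done
None
```

I handed the job in at about 15 s: the board lies in the bay along the back fence, with end centres at about x = 0.069 m (left) and 0.064 m (right) in the last top view. Its left end was tucked behind the post before the right end swung in, it was only pushed, and the bystanders had not moved in the last picture I viewed; the judge's verdict was not shown.

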